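Bring a vial into the strain viewer and set the analyser ring to the marker

ROBOT

A 7-joint arm with a two-finger parallel gripper is mounted at the origin on a cart in front of the work surface, level with it; the furniture and walls round the work are solid. World frame = base frame: x ahead of the robot, y to its left, z up, the work surface at z = 0. Lengths are in mm, angles in rad, forces in N, time in s.
With the tool pointing down it reaches from about 400 to 925 mm from the base axis. Payload 4.1 kg.
Tool frame: the origin (TCP) lies midway between the tips of the shut fingers; the grasp point (between the pads) lies 19 mm behind it; z points along the fingers, y is the line along which they close (so a half turn about z gives the same grasp; the last joint's range is limited). The gripper opens to 85 mm and grips with 20 to 120 N. Pads are 22 mm wide; open, the fingers measure 114 mm over their backs; the gripper's body (76 mm by 85 mm) begins 54 mm behind the grasp point. The pads swing forward as they close: fully open they stand 13 mm farther back than shut.
Start: joints at [-1.339, 0.398, 0.045, 1.537, -0.019, 1.207, -0.051], TCP at [211.1, 614.801, 231.347] pointing down, gripper open.
Joint ranges: [-2.82, 2.82], [-0.49, 2.23], [-1.37, 1.46], [0, 2.46], [-1.36, 4.5], [0.23, 2], [-2.94, 2.94]. Speed limits (rad/s): [2.57, 2.57, 3.14, 3.14, 3.14, 3.14, 3.14].

INTERFACE

Orientations are given as a 3x3 rotation matrix whose columns are the frame's x, y, z axes.
In Python, from plant import * gives the robot as it stands. The module is installed in compiled form; this text tells all that it offers.
- The arm moves only by the tool arm_command, never from a script. Its arguments are lists of equal length, an entry for each row: "delta_pos": the shift along the tool's x, y, z each as a share of 0.1 m, from -1 to 1, a list of three; "delta_rot": the turn, a rotation vector about the tool's x, y, z each as a share of 180 degrees, from -1 to 1, a list of three; "claw": the closure, from 0 (fully open) to 1 (shut). In form: {"delta_pos": [[x, y, z], ...], "delta_rot": [[wx, wy, wz], ...], "claw": [claw, ...]}. A call has exactly 10 rows; each row shifts and turns the commanded pose from where the row before left it, along the tool's axes as they then stand; what a row does not reach is not made up. A row lasts 1/10 s, in which the tool goes at most 50 mm and 8.59 degrees, less where a joint would pass 70% of its speed; a pose out of reach is approached as far as the arm can. A call with a number of a shift or a turn outside -1 to 1 is refused whole. A call with a gripper value outside its range is refused whole. The fingers move at their own pace and stop on an object; "squeeze" is the grip in N (left out, the last holds). Time passes only in rows, so rows that do not move let the fingers close, or fill a call up. It gives the time, the measured TCP pose, the force, the opening and the grip force at its end, in the units of the state.
- get_state(): the state, without advancing time (a new reading comes with each control period).
- grab_frame(name): name is "scene" or "top" or "wrist"; returns a dict with "pixels" (420x560x3 uint8, red, green, blue), "z_map" (420x560 float32, mm along the optical axis (not along the pixel's ray), 0 where there is no reading), "mtx" (3x3 intrinsics, pixels), "eye" and "attitude" of the camera in the world. Camera axes: x right, y down, z forward; pixel columns grow to the right and rows downward; lengths in mm; the calibration is good to about 2 mm. A picture is of the moment at which its call begins.
- hand_in(): hands the job in; it is judged then, once.
The state is a dict: "time_s": time; "joint_positions": joint angles; "joint_velocities": joint speeds; "tau": joint torques, N m; "tcp_pos": TCP position; "ee_rot": TCP orientation; "ft_force": force on the tool from outside, world axes, zero at the start; "moment": the same for the moment, N m; "grip_width": finger opening in mm; "finger_force": force on a finger pad.
Only numpy, scipy, OpenCV 4.12 (cv2) and the standard library are available. Lean on these libraries where they do the work, as an engineer would, in place of code of your own. Each camera call takes 0.05 s, during which the arm holds its last target. There are 200 camera calls.

TASK

Get the glass strain viewer ready to inspect the vial that stands on its sliding stage: with the fingertips against the stage's upright end plate, push the stage gently and fully home, so that the vial comes under the round analyser, and push the analyser ring's lever round its scale until the lever stands centred over the red marker clip; either may be done first. Only push, lightly, with the fingertips or the outside of the fingers: grip and lift nothing. Do not touch the vial, keep it standing in its nest, and leave the red marker and everything else on the table where it is.

Things in the scene. Friction and masses are not known exactly. Their poses are not given: they have to be found in the camera images.
- viewer: strain viewer, fixed to the table: light grey base 165 x 180 x 36 mm, rear column, round analyser head. Origin on the table below the ring's axis; x towards its column, y along the stage slide, which sticks out to +y (robot's left). Rails 68 mm wide, 46 mm high run under the stage to y = +236 mm. Nothing is higher than 168 mm; the lever moves along the front (-x) side
- analyser_axis (a point): centre of the pale divided circle (140 mm diameter, ticks every 5 degrees) on its top face, 126 mm above the table; the analyser ring turns about the vertical through it. x and y as for the viewer
- ring_angle (a joint): angle of analyser ring and lever, rad, 0 to 1.745 (100 degrees) between end stops; grows counter-clockwise seen from above (left to right for the robot). At 0 the lever points 130 degrees counter-clockwise from the viewer's +x. Friction holds the ring where it is left; about 0.7 N at the pin moves it
- analyser: the rotating analyser ring (92 mm diameter, dark, knurled) with its lever: a flat aluminium bar 7 mm wide running out over the scale from 41 to 91 mm from the axis, its underside 131.5 mm above the table, with an upright black pin at its end. Origin on the ring's axis at table height, x along the lever outwards, z up
- lever_pin (a point): on the centre line of the lever's black pin, 85 mm from the ring's axis, 155 mm above the table; the pin is 12 mm in diameter and stands from 135 to 168 mm above the table; x outwards along the lever
- red_marker (a point): top centre of the red marker clip on the rim of the divided circle, 66 mm from the axis, 129 mm above the table; the clip is 14 mm wide along the rim and spans 58 to 78 mm from the axis; the lever passes 2.5 mm above it; x points outwards from the axis. Stiff; its place differs from start to start
- marker_angle (a joint): angle of the red marker clip on the same scale as joint ring_angle, rad; the lever is centred over the clip when both values are equal
- stage_travel (a joint): travel of the sliding stage in m: 0 drawn fully out, 0.090 fully home against its stop; grows as the stage moves along the viewer's -y; friction about 1.2 N and some damping
- stage: the dark sliding stage, 52 mm wide, 46 mm high, with the vial nest and, at its outer (+y) end, an upright aluminium end plate 46 mm wide (x), 6 mm thick (y), from 44 to 90 mm above the table; axes as the viewer's, origin on the table below the nest centre
- push_face (a point): middle of the outer face (rubber pad) of the end plate, 70 mm above the table, 146 mm from the nest centre along +y; push it along the viewer's -y
- stage_nest (a point): centre of the floor of the vial nest on the stage, 46 mm above the table; the nest is a low ring of 24 mm inner diameter, 5 mm high
- test_vial: the glass vial on the stage, green cap, 21 mm diameter, 55 mm tall; origin at the centre of its underside, z up; it stands loose in the nest and can be tipped by a jerk
- vial_out_2: waiting vial standing on the table in front of the viewer, 21 mm diameter, 55 mm tall, origin underneath; bystander
- vial_out_3: second waiting vial, the same; bystander
- stamp: hand stamp with black grip, 27 x 46 x 74 mm, origin underneath; bystander
- marker_black: black marker pen lying on the table, 18 x 133 x 20 mm; bystander
- label_roll: roll of round labels lying flat, 81 x 120 x 42 mm; bystander

How it is judged:
By the outcome, as a careful person would: the job done as asked, in the order asked, and still so for the second after the job is handed in, with the robot touching nothing.
It also fails if it takes over 51 s, if anything falls off the work surface, if the arm or the gripper's body presses on something with over 40 N, if the wrist force passes 120 N, or if a joint passes its speed limit or range.

## Working session

There is one attempt and no reset: what is moved stays moved. The work goes in short steps, Python scripts to look and compute and a tool call to move; the robot and the scene stay as the last step left them, time stands still between calls to the robot, and variables do not carry over. Pictures are saved under pics/ and viewed, at most 10 in all, crops included, and the job is handed in when it is done.

Besides the shell and the picture viewer there is one more tool, called as name(argument=value, ...) on one line, values as JSON. arm_command: Moves the arm, as the interface text tells. Shift numbers are shares of 0.1 m and turn numbers shares of 180 degrees, none past 1 either way. Its arguments: {"type":"object","properties":{"delta_pos":{"type":"array"},"delta_rot":{"type":"array"},"claw":{"type":"array"},"squeeze":{"type":"number"}},"required":["delta_pos","delta_rot","claw"]}

```bash
mkdir -p pics; cat > h.py <<'E'
from plant import *
import numpy as np, cv2
def snap(n,f):
    d=grab_frame(n); cv2.imwrite('pics/'+f+'.png',d['pixels'][:,:,::-1]); np.savez('pics/'+f+'.npz',**d); return d
def ray(d,u,v):
    K=np.array(d['mtx']);R=np.array(d['attitude']);
    return np.array(d['eye']),R@np.linalg.solve(K,[u,v,1])
def atz(d,u,v,z):
    e,r=ray(d,u,v); return e+r*(z-e[2])/r[2]
def dep(d,u,v):
    e,r=ray(d,u,v); return e+r*d['z_map'][int(v),int(u)]
E
python3 - <<'E'
from h import *
for n in('top','scene'):
    d=snap(n,n+'1'); print(n,d['eye'],d['attitude'])
s=get_state(); print(s['time_s'],s['tcp_pos'],s['ee_rot'])
E
```

```text
top [ 368.33849555  135.47090171 1176.93422952] [[-0.02712083 -0.99507327  0.0953606 ]
 [-0.99947364  0.0286917   0.01514036]
 [-0.01780183 -0.09489979 -0.99532765]]
scene [ 100.10366247 -555.24054648  563.16543799] [[ 0.87301877 -0.2345981   0.42755346]
 [-0.48768115 -0.41580757  0.76763999]
 [-0.00230692 -0.87867389 -0.47741688]]
0.1 [210.92348651 614.22488703 230.38701531] [[-9.45818745e-01  3.24694780e-01 -4.49363781e-04]
 [ 3.24695069e-01  9.45817275e-01 -1.67153764e-03]
 [-1.17723518e-04 -1.72687783e-03 -9.99998502e-01]]
```

View pics/top1.png

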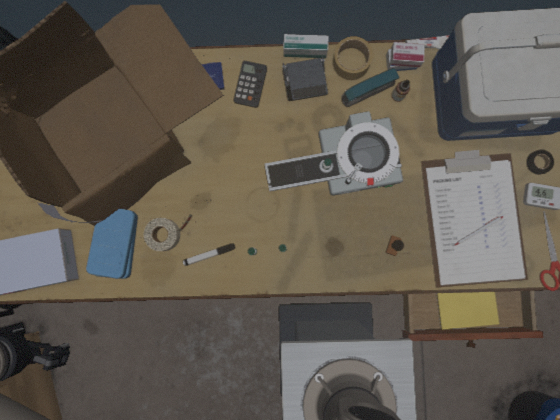

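View pics/scene1.png

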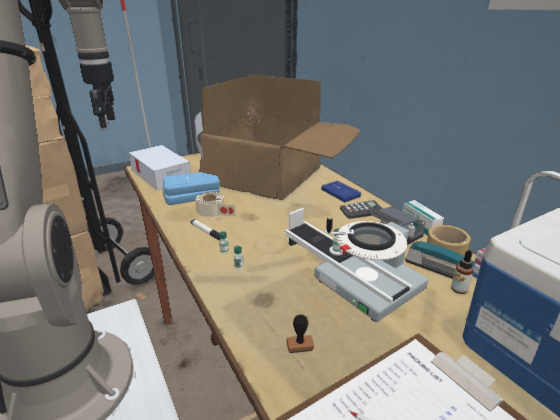

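Top view: viewer with dial centre near (368,152), red marker near (370,182), lever pin near (348,182), and the stage's outer end plate near (268,177). Enlarging it.

```bash
python3 - <<'E'
import cv2
i=cv2.imread('pics/top1.png')[105:215,255:415]
cv2.imwrite('pics/c1.png',cv2.resize(i,None,fx=5,fy=5,interpolation=cv2.INTER_CUBIC))
i=cv2.imread('pics/scene1.png')[195:325,270:440]
cv2.imwrite('pics/c2.png',cv2.resize(i,None,fx=4.5,fy=4.5,interpolation=cv2.INTER_CUBIC))
E
```

```text
(no output)
```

View pics/c1.png

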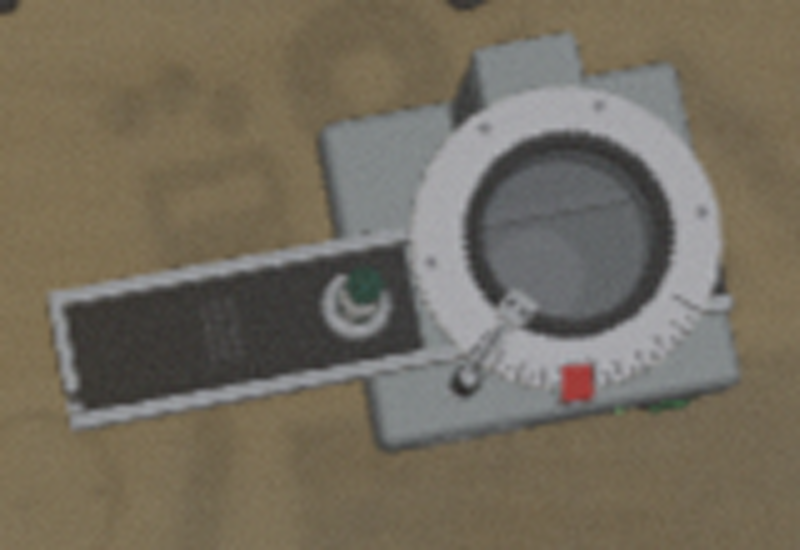

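View pics/c2.png

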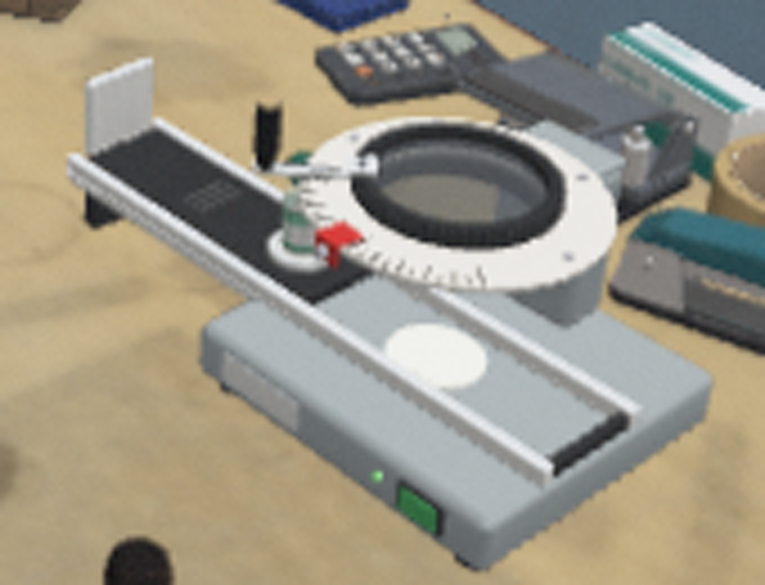

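The crops show dial circle centre (566,239), marker (578,383), pin top (465,380) and the stage plate at the left edge. The lever lies left of the marker. Computing poses.

```bash
python3 - <<'E'
from h import *
d=np.load('pics/top1.npz')
P=lambda u,v,z:atz(d,255+(u+.5)/5-.5,105+(v+.5)/5-.5,z)
ax=P(566,239,126);mk=P(578,383,129);pt=P(465,380,165)
print('axis',ax,'rim',[np.linalg.norm((P(*q,126)-ax)[:2]) for q in((411,239),(722,239),(566,85))])
a=P(78,425,46);b=P(455,355,46);c=P(55,297,46);e=P(405,240,46)
for p,q in((a,b),(c,e)):
  w=p-q;print('rail',p,q,'yaw(y axis-90)',np.degrees(np.arctan2(w[1],w[0]))-90)
print('width',np.linalg.norm(a-c),'end mid',(a+c)/2)
for n,p in(('mk',mk),('pin',pt),('levin',P(520,305,134))):
  w=p-ax;print(n,p,np.hypot(*w[:2]),np.degrees(np.arctan2(w[1],w[0])))
s=np.load('pics/scene1.npz')
Q=lambda u,v,z:atz(s,270+(u+.5)/4.5-.5,195+(v+.5)/4.5-.5,z)
print('scene pin top',Q(267,106,168),'pin base',Q(265,168,137),'mk',Q(340,234,129))
for uv in((350,182),(365,175)): print(dep(s,320,300))
for u,v in((85,170),(150,130)):print('plate base',Q(u,v,46))
for u,v in((88,88),(152,62)):print('plate top',Q(u,v,90))
# heights
from itertools import product
print('vial_out',[atz(d,u,v,55) for u,v in((252,251),(283,248))],'stamp',atz(d,397,245,74))
E
```

```text
axis [585.97796603 -49.92136329 126.        ] rim [np.float64(69.66983312978499), np.float64(69.95314403721252), np.float64(70.89574328535575)]
rail [518.6773164  174.79747642  46.        ] [547.36626214  -8.0947038   46.        ] yaw(y axis-90) 8.91491970800243
rail [581.61806789 184.38549726  46.        ] [604.45972027  13.82679487  46.        ] yaw(y axis-90) 7.6278094351530115
width 63.66685434238614 end mid [550.14769214 179.59148684  46.        ]
mk [519.95654142 -51.80906831 129.        ] 66.04840602460739 -178.36222753510825
pin [517.50204745   3.14786449 165.        ] 86.63310200704443 142.22411135893327
levin [555.08908849 -26.73591584 134.        ] 38.62237343011704 143.10780341475652
scene pin top [516.66124415  -4.57423378 168.        ] pin base [516.45810013  -6.3008692  137.        ] mk [521.34669551 -55.51394565 129.        ]
[480.38725453 -40.05287024   0.92887895]
[480.38725453 -40.05287024   0.92887895]
plate base [519.45493909 156.98329927  46.        ]
plate base [572.48213964 175.57199594  46.        ]
plate top [526.71141889 166.90774863  90.        ]
plate top [571.96381817 174.72511418  90.        ]
vial_out [array([372.29538304, 221.25966559,  55.        ]), array([377.36642598, 147.70831436,  55.        ])] stamp [ 376.93410318 -116.75888976   74.        ]
```

Viewer yaw is about 8.3°, with the axis at (586,-50), the plate face at about (552,183), the lever at about 4° and the marker at about 43°. Sizes and radii match the given values. I'll shut the fingers, turn so tool y lies along the slide, and approach.

arm_command(delta_pos=[[0,0,0],[0,0,0],[0,0,0],[0,0,0],[-0.13,-0.4,0],[-0.13,-0.4,0],[-0.13,-0.4,0],[-0.13,-0.4,0],[-0.13,-0.4,0],[-0.13,-0.4,0]], delta_rot=[[0,0,-0.038],[0,0,-0.038],[0,0,-0.038],[0,0,-0.038],[0,0,0],[0,0,0],[0,0,0],[0,0,0],[0,0,0],[0,0,0]], claw=[1,1,1,1,1,1,1,1,1,1], squeeze=40)

```text
time_s: 1.1
tcp_pos: [323.8, 386.9, 231.0]
ee_rot: [[-0.989, -0.146, -0.0], [-0.146, 0.989, -0.0], [0.0, -0.0, -1.0]]
ft_force: [1.0, -0.2, 0.6]
grip_width: -0.3
finger_force: 0.0
```

arm_command(delta_pos=[[-0.33,-0.28,0],[-0.33,-0.28,0],[-0.33,-0.28,0],[-0.33,-0.28,0],[-0.33,-0.28,0],[-0.33,-0.28,0],[0,0,0],[0,0,0.3],[0,0,0.3],[0,0,0.3]], delta_rot=[[0,0,0],[0,0,0],[0,0,0],[0,0,0],[0,0,0],[0,0,0],[0,0,0],[0,0,0],[0,0,0],[0,0,0]], claw=[1,1,1,1,1,1,1,1,1,1])

```text
time_s: 2.1
tcp_pos: [543.3, 251.8, 140.1]
ee_rot: [[-0.989, -0.146, -0.0], [-0.146, 0.989, 0.0], [0.0, 0.0, -1.0]]
ft_force: [-0.1, 0.6, 0.3]
grip_width: -0.1
finger_force: 0.0
```

```bash
python3 - <<'E'
from h import *
s=get_state(); print(s['tcp_pos'],s['ft_force'])
d=snap('wrist','w1');print(d['eye'],d['attitude'])
E
```

```text
[543.2570921  251.80185462 140.06514458] [-0.07951061  0.55506091  0.3405639 ]
[462.31651908 238.63104188 282.90262132] [[-1.46654443e-01  9.38198986e-01  3.13488657e-01]
 [ 9.89187587e-01  1.38894369e-01  4.70772972e-02]
 [ 6.26063427e-04  3.17003183e-01 -9.48424267e-01]]
```

View pics/w1.png

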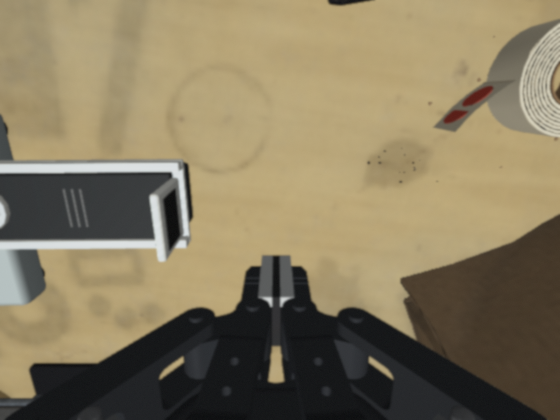

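The wrist view shows the end plate: its top edge from about (155,195) to (165,258), its base near (183,180)–(188,240), and the shut fingertips at (276,258).

```bash
python3 - <<'E'
from h import *
d=np.load('pics/w1.npz')
for u,v,z in((157,195,90),(167,259,90),(189,164,46),(189,245,46),(100,164,46),(100,243,46),(276,258,140)):print(u,v,atz(d,u,v,z))
for u,v in((172,195),(178,220),(160,240)):print(dep(d,u,v))
E
```

```text
157 195 [530.07226195 176.24490348  90.        ]
167 259 [572.47967912 184.13031387  90.        ]
189 164 [518.72365268 183.99232381  46.        ]
189 245 [582.8547878  188.15403636  46.        ]
100 164 [528.11139998 120.61657722  46.        ]
100 243 [591.29049576 119.445472    46.        ]
276 258 [535.77299907 249.73259485 140.        ]
[536.96789231 178.59794857  66.12048988]
[557.79863228 181.71018053  58.5903844 ]
[559.35185341 179.3542568   90.63831427]
```

arm_command(delta_pos=[[0,0,0.3],[0,0,0.3],[0,0,0.18],[0,-0.1,0],[0,-0.1,0],[0,-0.1,0],[0,-0.06,0],[0,-0.03,0],[0,-0.02,0],[0,-0.02,0]], delta_rot=[[0,0,0],[0,0,0],[0,0,0],[0,0,0],[0,0,0],[0,0,0],[0,0,0],[0,0,0],[0,0,0],[0,0,0]], claw=[1,1,1,1,1,1,1,1,1,1])

```text
time_s: 3.15
tcp_pos: [550.2, 209.3, 63.6]
ee_rot: [[-0.989, -0.147, 0.0], [-0.147, 0.989, 0.001], [-0.0, 0.001, -1.0]]
ft_force: [-0.1, 0.6, -0.3]
grip_width: 0.0
finger_force: 0.0
```

arm_command(delta_pos=[[0,-0.02,0],[0,-0.02,0],[0,-0.02,0],[0,-0.02,0],[0,-0.02,0],[0,-0.02,0],[0,-0.02,0],[0,-0.02,0],[0,-0.02,0],[0,-0.02,0]], delta_rot=[[0,0,0],[0,0,0],[0,0,0],[0,0,0],[0,0,0],[0,0,0],[0,0,0],[0,0,0],[0,0,0],[0,0,0]], claw=[1,1,1,1,1,1,1,1,1,1])

```text
time_s: 4.15
tcp_pos: [553.0, 189.5, 63.3]
ee_rot: [[-0.989, -0.147, 0.0], [-0.147, 0.989, 0.001], [-0.0, 0.001, -1.0]]
ft_force: [-0.5, 1.7, -0.7]
grip_width: -0.1
finger_force: 0.7
```

arm_command(delta_pos=[[0,-0.02,0],[0,-0.03,0],[0,-0.03,0],[0,-0.03,0],[0,-0.03,0],[0,-0.03,0],[0,-0.03,0],[0,-0.03,0],[0,-0.03,0],[0,-0.03,0]], delta_rot=[[0,0,0],[0,0,0],[0,0,0],[0,0,0],[0,0,0],[0,0,0],[0,0,0],[0,0,0],[0,0,0],[0,0,0]], claw=[1,1,1,1,1,1,1,1,1,1])

```text
time_s: 5.15
tcp_pos: [557.5, 160.3, 63.4]
ee_rot: [[-0.989, -0.146, 0.0], [-0.146, 0.989, 0.0], [-0.0, 0.0, -1.0]]
ft_force: [1.8, 1.1, -0.3]
grip_width: -0.4
finger_force: 0.7
```

arm_command(delta_pos=[[0,-0.03,0],[0,-0.03,0],[0,-0.03,0],[0,-0.03,0],[0,-0.03,0],[0,-0.03,0],[0,-0.03,0],[0,-0.03,0],[0,-0.03,0],[0,-0.03,0]], delta_rot=[[0,0,0],[0,0,0],[0,0,0],[0,0,0],[0,0,0],[0,0,0],[0,0,0],[0,0,0],[0,0,0],[0,0,0]], claw=[1,1,1,1,1,1,1,1,1,1])

```text
time_s: 6.15
tcp_pos: [561.7, 130.7, 63.4]
ee_rot: [[-0.989, -0.146, 0.0], [-0.146, 0.989, 0.0], [-0.0, 0.0, -1.0]]
ft_force: [0.3, 2.0, 0.1]
grip_width: -0.2
finger_force: 0.7
```

arm_command(delta_pos=[[0,-0.02,0],[0,-0.02,0],[0,-0.02,0],[0,-0.02,0],[0,-0.02,0],[0,-0.02,0],[0,-0.02,0],[0,-0.02,0],[0,-0.02,0],[0,-0.02,0]], delta_rot=[[0,0,0],[0,0,0],[0,0,0],[0,0,0],[0,0,0],[0,0,0],[0,0,0],[0,0,0],[0,0,0],[0,0,0]], claw=[1,1,1,1,1,1,1,1,1,1])

```text
time_s: 7.15
tcp_pos: [564.6, 111.0, 63.3]
ee_rot: [[-0.989, -0.146, -0.0], [-0.146, 0.989, 0.0], [0.0, 0.0, -1.0]]
ft_force: [0.6, 1.2, -0.0]
grip_width: 0.0
finger_force: 0.7
```

arm_command(delta_pos=[[0,-0.01,0],[0,-0.01,0],[0,-0.01,0],[0,-0.01,0],[0,-0.01,0],[0,-0.01,0],[0,0,0],[0,0,0],[0,0,0],[0,0,0]], delta_rot=[[0,0,0],[0,0,0],[0,0,0],[0,0,0],[0,0,0],[0,0,0],[0,0,0],[0,0,0],[0,0,0],[0,0,0]], claw=[1,1,1,1,1,1,1,1,1,1])

```text
time_s: 8.15
tcp_pos: [565.2, 106.7, 63.3]
ee_rot: [[-0.989, -0.147, -0.0], [-0.147, 0.989, 0.002], [0.0, 0.002, -1.0]]
ft_force: [-0.5, 5.0, 1.6]
grip_width: 0.0
finger_force: 2.6
```

arm_command(delta_pos=[[0,-0.01,0],[0,0,0],[0,-0.01,0],[0,0,0],[0,0,0],[0,0,0],[0,0,0],[0,0,0],[0,0,0],[0,0,0]], delta_rot=[[0,0,0],[0,0,0],[0,0,0],[0,0,0],[0,0,0],[0,0,0],[0,0,0],[0,0,0],[0,0,0],[0,0,0]], claw=[1,1,1,1,1,1,1,1,1,1])

```text
time_s: 9.15
tcp_pos: [565.2, 106.6, 63.3]
ee_rot: [[-0.989, -0.148, -0.001], [-0.148, 0.989, 0.004], [0.0, 0.004, -1.0]]
ft_force: [-0.3, 8.2, 0.4]
grip_width: 0.0
finger_force: 4.1
```

Stage firmly on its stop (8 N, no further motion). Backing off and rising, then turning for the lever.

arm_command(delta_pos=[[0,0.05,0],[0,0.2,0],[0,0.3,0],[0,0,-0.4],[0,0,-0.4],[0,0,-0.4],[0,0,-0.4],[0,0,0],[0,0,0],[0,0,0]], delta_rot=[[0,0,0],[0,0,0],[0,0,0],[0,0,0],[0,0,0],[0,0,0],[0,0,0],[0,0,0.043],[0,0,0.043],[0,0,0.043]], claw=[1,1,1,1,1,1,1,1,1,1])

```text
time_s: 10.15
tcp_pos: [557.6, 155.5, 223.4]
ee_rot: [[-0.965, 0.263, -0.0], [0.263, 0.965, -0.002], [-0.0, -0.002, -1.0]]
ft_force: [-0.0, 0.7, -0.6]
grip_width: 0.1
finger_force: 0.0
```

arm_command(delta_pos=[[0,0,0],[0,0,0],[0,0,0],[0,0,0],[0,0,0],[0,0,0],[0,0,0],[0,0,0],[0,0,0],[0,0,0]], delta_rot=[[0,0,0.043],[0,0,0.043],[0,0,0.043],[0,0,0],[0,0,0],[0,0,0],[0,0,0],[0,0,0],[0,0,0],[0,0,0]], claw=[1,1,1,1,1,1,1,1,1,1])

```text
time_s: 11.15
tcp_pos: [557.7, 157.6, 223.3]
ee_rot: [[-0.788, 0.616, 0.0], [0.616, 0.788, 0.0], [-0.0, 0.0, -1.0]]
ft_force: [0.0, 0.3, 0.3]
grip_width: 0.1
finger_force: 0.0
```

```bash
python3 - <<'E'
from h import *
d=snap('top','top2'); w=snap('wrist','w2')
a=cv2.resize(d['pixels'][105:215,255:415,::-1],None,fx=2.9,fy=2.9,interpolation=cv2.INTER_CUBIC)
b=w['pixels'][:,:,::-1][:, :330]
b=cv2.resize(b,(int(330*.76),319));cv2.imwrite('pics/m2.png',np.hstack([a,b])); print(a.shape)
E
```

```text
(319, 464, 3)
```

View pics/m2.png

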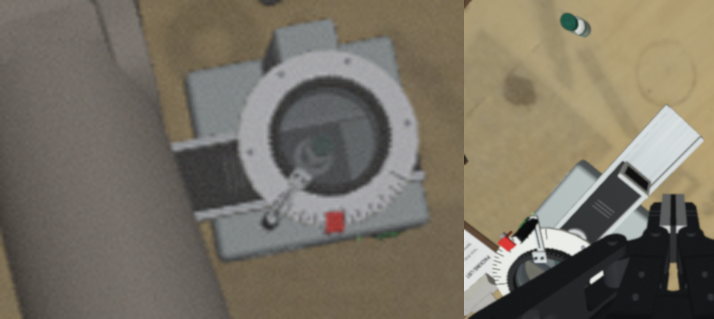

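The stage is home, the vial stands upright and shows through the analyser at (318,150), and the lever hasn't moved. Moving to the free side of the pin.

arm_command(delta_pos=[[-0.16,-0.27,0],[-0.16,-0.27,0],[-0.16,-0.27,0],[-0.16,-0.27,0],[0,0,0],[0,0,0.2],[0,0,0.2],[0,0,0.2],[0,0,0.18],[0,0,0]], delta_rot=[[0,0,0],[0,0,0],[0,0,0],[0,0,0],[0,0,0],[0,0,0],[0,0,0],[0,0,0],[0,0,0],[0,0,0]], claw=[1,1,1,1,1,1,1,1,1,1])

```text
time_s: 12.25
tcp_pos: [539.7, 33.8, 143.0]
ee_rot: [[-0.788, 0.615, -0.005], [0.615, 0.788, -0.001], [0.004, -0.004, -1.0]]
ft_force: [-0.8, 0.9, -0.4]
grip_width: -0.1
finger_force: 0.0
```

arm_command(delta_pos=[[0,-0.03,0],[0,-0.03,0],[0,-0.02,0],[0,-0.02,0],[0,-0.02,0],[0,-0.02,0],[0,-0.02,0],[0,-0.02,0],[0,0,0],[0,0,0]], delta_rot=[[0,0,0],[0,0,0],[0,0,0],[0,0,0],[0,0,0],[0,0,0],[0,0,0],[0,0,0],[0,0,0],[0,0,0]], claw=[1,1,1,1,1,1,1,1,1,1])

```text
time_s: 13.25
tcp_pos: [530.5, 18.9, 145.3]
ee_rot: [[-0.788, 0.616, 0.0], [0.616, 0.788, 0.0], [0.0, 0.0, -1.0]]
ft_force: [-0.3, 0.5, 0.1]
grip_width: 0.2
finger_force: 0.0
```

arm_command(delta_pos=[[0,-0.01,0],[0,-0.01,0],[0.006,-0.03,0],[0.006,-0.03,0],[0.006,-0.03,0],[0.006,-0.03,0],[0.006,-0.03,0],[0.006,-0.03,0],[0.006,-0.03,0],[0.006,-0.03,0]], delta_rot=[[0,0,0],[0,0,0],[0,0,-0.011],[0,0,-0.011],[0,0,-0.011],[0,0,-0.011],[0,0,-0.011],[0,0,-0.011],[0,0,-0.011],[0,0,-0.011]], claw=[1,1,1,1,1,1,1,1,1,1])

```text
time_s: 14.25
tcp_pos: [513.1, -0.5, 145.4]
ee_rot: [[-0.927, 0.376, 0.001], [0.376, 0.927, 0.0], [-0.001, 0.001, -1.0]]
ft_force: [0.5, -0.8, -0.2]
grip_width: -0.4
finger_force: 0.4
```

arm_command(delta_pos=[[0.006,-0.03,0],[0.006,-0.03,0],[0.006,-0.03,0],[0.006,-0.03,0],[0.006,-0.03,0],[0.006,-0.03,0],[0.006,-0.03,0],[0,0,0],[0,0,0],[0,0,0]], delta_rot=[[0,0,-0.011],[0,0,-0.011],[0,0,-0.011],[0,0,-0.011],[0,0,-0.011],[0,0,-0.011],[0,0,-0.011],[0,0,0],[0,0,0],[0,0,0]], claw=[1,1,1,1,1,1,1,1,1,1])

```text
time_s: 15.25
tcp_pos: [502.8, -19.5, 145.2]
ee_rot: [[-0.989, 0.145, -0.0], [0.145, 0.989, 0.0], [0.0, 0.0, -1.0]]
ft_force: [-0.3, -0.4, -0.2]
grip_width: 0.1
finger_force: 0.0
```

```bash
python3 - <<'E'
from h import *
d=snap('scene','s3'); w=snap('wrist','w3'); t=snap('top','t3')
a=cv2.resize(d['pixels'][205:275,310:410,::-1],(500,350),interpolation=cv2.INTER_CUBIC)
b=cv2.resize(w['pixels'][:,:,::-1],(300,225))
c=cv2.resize(t['pixels'][130:200,320:420,::-1],(300,210))
r=np.zeros((435,300,3),np.uint8);r[:225]=b;r[225:]=c
a=np.vstack([a,np.zeros((85,500,3),np.uint8)]);cv2.imwrite('pics/m3.png',np.hstack([a,r]))
s=get_state();p=s['tcp_pos'][:2]-np.array([586,-50]);R=np.array(s['ee_rot'])[:2,:2];print(p@R,np.degrees(np.arctan2(R[1,1],R[0,1])),s['ft_force'])
E
```

```text
[86.64393214 18.10193331] 81.66732398824884 [ 0.84948763 -0.5335995  -1.02761377]
```

View pics/m3.png

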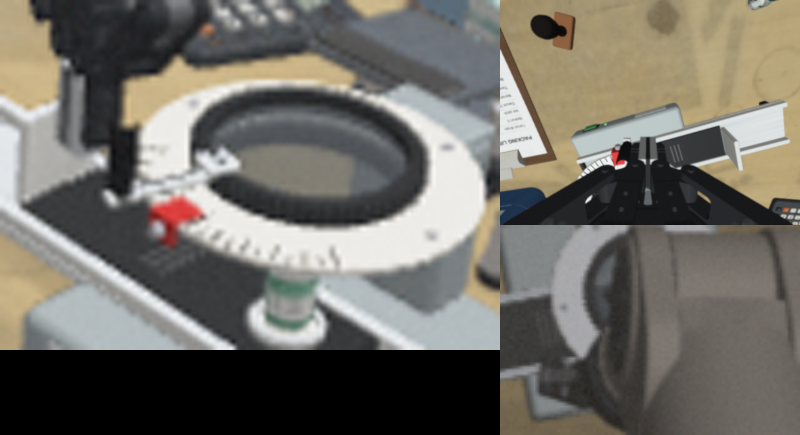

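The scene crop shows the lever, from (228,160) to (115,197), still short of the red marker at (178,211). The vial stands upright below. Measuring both from this view.

```bash
python3 - <<'E'
from h import *
d=np.load('pics/s3.npz')
P=lambda u,v,z:atz(d,310+(u+.5)/5-.5,205+(v+.5)/5-.5,z)
L=P(140,187,134);I=P(228,160,134);O=P(115,197,134);M=P(178,211,129)
# dial ellipse edges -> axis
E=[P(313,78,126),P(487,195,126),P(345,272,126)]
ax=np.array([586,-50,0])
for n,p in(('in',I),('mid',L),('out',O),('mk',M)):
  w=(p-ax)[:2];print(n,p,np.hypot(*w),np.degrees(np.arctan2(w[1],w[0]))%360)
w=(O-I);print('bar dir',np.degrees(np.arctan2(w[1],w[0]))%360)
for e in E:print(e,np.hypot(*(e-ax)[:2]))
E
```

```text
in [555.39576795 -42.69567501 134.        ] 31.463823400608202 166.57631866353282
mid [513.43713414 -41.29921687 134.        ] 73.0826458778866 173.16248918366114
out [500.89243929 -42.23084125 134.        ] 85.46143409702252 174.78413352354613
mk [521.00706644 -56.06469162 129.        ] 65.27527784140659 185.33100917857539
bar dir 179.5113625570066
[637.29204276   0.8038149  126.        ] 72.19349872762622
[ 636.36465936 -103.13584415  126.        ] 73.21213591773349
[ 553.21410839 -115.12862635  126.        ] 72.91538012638075
```

arm_command(delta_pos=[[0.006,-0.03,0],[0.006,-0.03,0],[0.006,-0.03,0],[0.006,-0.03,0],[0.003,-0.015,0],[0,0,0],[0,0,0],[0,0.1,0],[0,0.3,0],[0,0.4,-0.2]], delta_rot=[[0,0,-0.011],[0,0,-0.011],[0,0,-0.011],[0,0,-0.011],[0,0,-0.0055],[0,0,0],[0,0,0],[0,0,0],[0,0,0],[0,0,0]], claw=[1,1,1,1,1,1,1,1,1,1])

```text
time_s: 16.4
tcp_pos: [496.2, 46.6, 163.4]
ee_rot: [[-1.0, -0.006, -0.005], [-0.006, 1.0, -0.002], [0.005, -0.002, -1.0]]
ft_force: [1.2, 0.4, -0.3]
grip_width: -0.6
finger_force: 0.0
```

arm_command(delta_pos=[[0,0.4,-0.2],[0,0.4,-0.2],[0,0.4,0],[0,0.4,0],[0,0,0],[0,0,0],[0,0,0],[0,0,0],[0,0,0],[0,0,0]], delta_rot=[[0,0,0],[0,0,0],[0,0,0],[0,0,0],[0,0,0],[0,0,0],[0,0,0],[0,0,0],[0,0,0],[0,0,0]], claw=[1,1,1,1,1,1,1,1,1,1])

```text
time_s: 17.4
tcp_pos: [496.8, 206.3, 205.4]
ee_rot: [[-1.0, -0.009, 0.0], [-0.009, 1.0, 0.0], [-0.0, 0.0, -1.0]]
ft_force: [-0.7, -0.5, 0.0]
grip_width: 0.2
finger_force: 0.0
```

```bash
python3 - <<'E'
from h import *
d=snap('scene','s4'); t=snap('top','t4')
a=cv2.resize(d['pixels'][220:270,310:360,::-1],(400,400),interpolation=cv2.INTER_CUBIC)
c=cv2.resize(t['pixels'][145:195,340:390,::-1],(400,400),interpolation=cv2.INTER_CUBIC)
cv2.imwrite('pics/m4.png',np.hstack([a,c]))
E
```

```text
(no output)
```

View pics/m4.png

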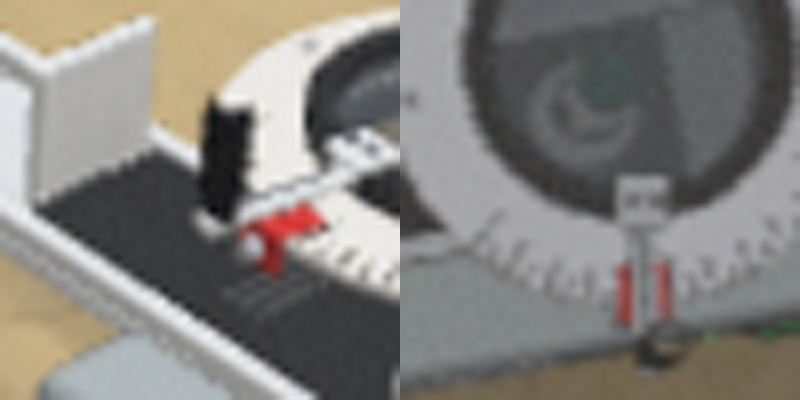

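The lever now sits over the clip in the top view, red visible on both sides (617–634 and 657–672). Checking the centring below pixel level, allowing for parallax.

```bash
python3 - <<'E'
from h import *
A=np.load('pics/top1.npz');B=np.load('pics/t4.npz')
r=lambda d:(lambda p:np.clip(p[:,:,0]-(p[:,:,1]+p[:,:,2])/2,0,None))(d['pixels'].astype(float))[177:188,362:380]
ra,rb=r(A),r(B)
np.set_printoptions(precision=0,suppress=True,linewidth=150)
print(ra.sum(0));print(rb.sum(0))
p1=atz(B,370,181,129);K=np.array(B['mtx']);print('mm/px',np.linalg.norm(atz(B,371,181,129)-p1))
for y in(0,):
  R=np.array(B['attitude']);e=np.array(B['eye'])
  pr=lambda q:(lambda c:(K@c/c[2])[:2])(R.T@(q-e))
  th=np.radians(181.6)
  for z in(129,131.5,135): print(z,pr(np.array([586+66*np.cos(th),-50+66*np.sin(th),z])))
# bar brightness profile rows between ring and clip (169..176)
g=B['pixels'].astype(float).mean(2)[174:177,362:380];print(g)
E
```

```text
[  2.   2.   0.   0.   8. 360. 666. 696. 677. 688. 667. 319.  22.   5.   8.   6.   0.   6.]
[  1.   1.   1.   0.  14. 365. 492.  85.   2.  24. 322. 306.  28.   4.   8.   5.   1.   6.]
mm/px 2.224985552172452
129 [370. 181.]
131.5 [370. 181.]
135 [371. 181.]
[[166. 166. 168. 169. 168. 162. 136. 119. 121. 143. 158. 165. 170. 168. 168. 166. 168. 166.]
 [168. 169. 165. 167. 168. 168. 139. 132. 119. 143. 163. 171. 169. 168. 167. 167. 167. 166.]
 [167. 169. 170. 168. 166. 166. 146. 140. 118. 135. 147. 160. 166. 167. 165. 165. 165. 168.]]
```

The lever is centred to within about 0.5 mm (under 0.5°), the stage is on its stop, the vial is standing and the arm is clear. Handing in.

```bash
python3 -c "
from plant import *
print(hand_in())"
```

```text
the job is handed in; nothing more can be done
None
```

The job is handed in at about 17.5 s: the stage is fully home with the vial standing under the analyser, and the lever is centred over the red marker to within about 0.5 mm (0.5°) by my measurement; no verdict came back.

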